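# Drive the proud pegs of a ledged panel home with the mallet

### The arm

A 7-joint arm with a two-finger parallel gripper is mounted at the origin on the work surface. World frame = base frame: x ahead of the robot, y to its left, z up, the work surface at z = 0. Lengths are in m, angles in degrees, forces in N, time in s.
With the tool pointing down it reaches from about 0.425 to 0.875 m from the base axis. Payload 4.7 kg.
Tool frame: the origin (TCP) lies on the mounting face of the last link; the fingertips stand 182 mm ahead of it and the grasp point (between the pads) lies 164 mm ahead of it; z points along the fingers, y is the line along which they close (so a half turn about z gives the same grasp; the last joint's range is limited). The gripper opens to 87 mm and grips with 3 to 60 N. Pads are 19 mm wide; open, the fingers measure 117 mm over their backs; the gripper's body (75 mm by 190 mm) begins 51 mm behind the grasp point.
Start: joints at [-67.431, 18.392, -4.016, 83.108, 1.295, 78.541, -3.26], TCP at [0.241, 0.604, 0.405] pointing down, gripper open.
Joint ranges: [-163.93, 163.93], [-17.29, 119.83], [-79.2, 71.16], [3.27, 140.29], [-89.18, 269.18], [5.43, 117.66], [-154.24, 154.24]. Speed limits (degrees/s): [147.25, 147.25, 180, 180, 180, 180, 180].

### API

Orientations are given as [roll, pitch, yaw] about the fixed x, y, z axes, in that order (R = Rz(yaw) Ry(pitch) Rx(roll)).
In Python, from cell import env gives the robot as it stands.
- The arm moves only by the tool servo_tool, never from a script. Its argument "plan" is a list of rows, each an object with "xyz": the shift along the tool's x, y, z in cm, a list of three; "twist": the turn, a rotation vector about the tool's x, y, z in degrees, a list of three; "jaw": the closure, from 0 (fully open) to 1 (shut). In form: [{"xyz": [x, y, z], "twist": [wx, wy, wz], "jaw": jaw}, ...]. A call has 1 to 10 rows; each row is the pose to reach, as a shift and turn from the pose commanded when the call began, along the tool's axes at that moment; what a row does not reach only later rows make up. A row lasts 1/12 s, in which the tool goes at most 41.7 mm and 7.16 degrees, less where a joint would pass 70% of its speed; a pose out of reach is approached as far as the arm can. A call with a gripper value outside its range is refused whole. The fingers move at their own pace and stop on an object; "newtons" is the grip in N (left out, the last holds). Time passes only in rows, so rows that repeat a pose let the fingers close. It gives the time, the measured TCP pose, the force, the opening and the grip force at its end, in the units of the state.
- env.get_obs(): the state, without advancing time (a new reading comes with each control period).
- env.read_camera(name): name is "scene" or "top" or "wrist"; returns a dict with "img" (420x560x3 uint8, red, green, blue), "camera_matrix" (3x3 intrinsics, pixels), "R" (3x3) and "t" (3): a world point X has camera coordinates R X + t. Camera axes: x right, y down, z forward; pixel columns grow to the right and rows downward; lengths in m; the calibration is good to about 2 mm. A picture is of the moment at which its call begins. There is no depth.
- env.sign_off(): hands the job in; it is judged then, once.
The state is a dict: "time_s": time; "qpos": joint angles; "joint_velocities": joint speeds; "effort": joint torques, N m; "tool_pos": TCP position; "tool_rot": TCP orientation; "force": force on the tool from outside, world axes, zero at the start; "wrist_torque": the same for the moment, N m; "grip_width": finger opening in m; "grasp_force": force on a finger pad.
Only numpy, scipy, OpenCV 4.12 (cv2) and the standard library are available. Lean on these libraries where they do the work, as an engineer would, in place of code of your own. Each camera call takes 0.05 s, during which the arm holds its last target. There are 200 camera calls.

### The job

Two of the three wooden pegs in the batten stand proud, one with a large head and one with a small head: drive both fully home with the mallet, touching the pegs only with the mallet and working them down in turns, so that neither is home before the other is at least half way in. Finish the small-headed one first and then the large-headed one, each with a steady push of about 20 N for half a second on the home peg to bed it in its glue; never hit or press a peg harder than about 50 N. Then stand the mallet back upright on the bench top, off the panel, and leave the other things where they lie.

Things in the scene. Friction and masses are not known exactly. Their poses are not given: they have to be found in the camera images.
- mallet_mid (a point): A turned mallet of pale wood, about 0.4 kg, 165 mm tall, standing upright on its flat striking face (62 mm across). The barrel-shaped head is 74 mm across and 80 mm high; the straight handle, in line with it, goes up from there: 26 x 26 mm square, sides along x and y, from 80 to 165 mm above the striking face. The point is on the axis, 82.5 mm above the striking face; hold the handle about 130 mm above that face. z points up the handle.
- peg_a_top (a point): Centre of the top of the head of peg A, the large-headed proud peg, upright in the batten. The head is 54 mm across and 15 mm high, on a shank of 22 mm; its top is 15 mm above the batten when home and up to 45 mm above it when proud. z is up.
- peg_b_top (a point): The same for peg B, the small-headed proud peg: head 36 mm across, otherwise the same size.
- peg_c_top (a point): The same for peg C, small-headed like peg B but already home.
- peg_a (a joint): How far peg A has been driven, m: 0 is 30 mm proud, 0.030 is fully home (head on the batten, a hard stop). The split shank grips the hole: the peg takes about 6 to 10 N to move slowly, and stays where it is left.
- peg_b (a joint): The same for peg B.
- peg_c (a joint): The same for peg C (it starts home, at 0.030).
- panel: Panel of three boards, fixed on packing strips that raise its underside 0 to 12 mm above the bench top: 220 (x) x 319 (y) x 20 mm thick, with a batten 60 mm wide (x), 310 mm long (y) and 25 mm thick across its middle; batten top 45 mm above the panel's underside. The pegs stand on the batten's centre line at y = -100, 0 and +100 mm; which peg is in which place changes. Origin: centre of the underside.
- gauge_mid (a point): Bystander: a dark wooden marking gauge, 160 mm long, 34 mm high, lying on the panel between batten and robot. The point is at its middle, on its underside.
- offcut_mid (a point): Bystander: a pale offcut 35 x 120 x 20 mm lying on the panel beyond the batten; the point is its centre.
- glue_mid (a point): Bystander: a white glue bottle, 64 mm across, 170 mm high; the point is at mid height.
- screws_mid (a point): Bystander: a jar of screws, 68 mm across, 85 mm high; the point is at mid height.
- plane_mid (a point): Bystander: a block plane 155 x 50 mm, about 47 mm high; the point is at mid height.
- tape_mid (a point): Bystander: a black tape measure 70 x 38 x 66 mm; the point is its centre.
There are look-alikes about, which are no part of the job. What is shaped like the part that bears mallet_mid but pink or purple is not meant.

How it is judged (in metres and radians):
On the way, in this order (a step that is already met when the one before it is completed fails the run):
1. the small-headed peg is home (within 2 mm) and is pressed by the mallet with 14 to 27 N (value of joint peg_b above 0.028 m and contact force between mallet and peg_b between 14 and 27 N), for 0.4 s.
2. the large-headed peg is home (within 2 mm) and is pressed by the mallet with 14 to 27 N (value of joint peg_a above 0.028 m and contact force between mallet and peg_a between 14 and 27 N), for 0.4 s.
At the end, for the whole second after the job is handed in: All three pegs are home to within 2 mm; the mallet is released and at rest on the bench top, off the panel, standing upright on its striking face (within 0.1 rad, its mid point below 90 mm) (value of joint each of peg_a, peg_b, peg_c above 0.028 m and height (world z) of mallet_mid below 0.09 m and angle between mallet_mid's own z axis and vertical below 0.1 rad and linear speed of mallet below 0.02 m/s and contact force between the fingers and mallet below 0.1 N); the robot touches nothing.
It fails at once if one peg is nearly home (26 mm driven) while the other is driven less than 10 mm ((value of joint peg_a above 0.026 m and value of joint peg_b below 0.01 m) or (value of joint peg_b above 0.026 m and value of joint peg_a below 0.01 m)).
It fails at once if a peg is hammered or pressed with more than 60 N (contact force between mallet and peg_a above 60 N or contact force between mallet and peg_b above 60 N or contact force between mallet and peg_c above 60 N).
It fails at once if the robot itself touches a peg (contact force between any of the fingers, the arm and peg_a above 0.5 N or contact force between any of the fingers, the arm and peg_b above 0.5 N or contact force between any of the fingers, the arm and peg_c above 0.5 N).
It fails at once if a bystander is moved more than 30 mm (distance of any of gauge_mid, offcut_mid, glue_mid, screws_mid, plane_mid, tape_mid from where it was at the start of the episode above 0.03 m).
It also fails if it takes over 62 s, if anything falls off the work surface, if the arm or the gripper's body presses on something with over 40 N, if the wrist force passes 120 N, or if a joint passes its speed limit or range.

## Working session

There is one attempt and no reset: what is moved stays moved. The work goes in short steps, Python scripts to look and compute and a tool call to move; the robot and the scene stay as the last step left them, time stands still between calls to the robot, and variables do not carry over. Pictures are saved under pics/ and viewed, at most 10 in all, crops included, and the job is handed in when it is done.

Besides the shell and the picture viewer there is one more tool, called as name([rows], argument=value, ...), one row to a line, values as JSON. servo_tool: Moves the arm, as the interface text tells. Its arguments: {"type":"object","properties":{"plan":{"type":"array","items":{"type":"object","properties":{"xyz":{"type":"array","items":{"type":"number"}},"twist":{"type":"array","items":{"type":"number"}},"jaw":{"type":"number"}}}},"newtons":{"type":"number"}},"required":["plan"]}

```bash
mkdir -p pics; ls; cat > h.py <<'E'
from cell import env
import cv2, numpy as np
def cam(n):
    c=env.read_camera(n); return c
def ray(c,u,v,z):
    K,R,t=np.array(c["camera_matrix"]),np.array(c["R"]),np.array(c["t"])
    d=R.T@np.linalg.inv(K)@np.array([u,v,1.]); o=-R.T@t
    return o+d*(z-o[2])/d[2]
def proj(c,X):
    K,R,t=np.array(c["camera_matrix"]),np.array(c["R"]),np.array(c["t"])
    p=K@(R@np.array(X)+t); return p[:2]/p[2]
E
python3 - <<'E'
from h import *
import pickle
cs={n:cam(n) for n in("top","scene")}
pickle.dump(cs,open("c0.pkl","wb"))
for n,c in cs.items():
    cv2.imwrite(f"pics/{n}0.png",c["img"][:,:,::-1]); print(n,c["camera_matrix"],-np.array(c["R"]).T@np.array(c["t"]))
print(env.get_obs())
E
```

```text
pics
top [[408.52417121   0.         274.39258754]
 [  0.         408.52417121 211.24530835]
 [  0.           0.           1.        ]] [ 0.4563006  -0.02388598  1.0295823 ]
scene [[513.64406783   0.         275.63011419]
 [  0.         513.64406783 207.13305518]
 [  0.           0.           1.        ]] [1.24774613 0.93149841 0.89953879]
{'time_s': 0.1, 'qpos': array([-67.43194242,  18.4338479 ,  -4.01606541,  83.16852484,
         1.29462952,  78.54070746,  -3.26212095]), 'joint_velocities': array([ 0.01224697, -0.02527369,  0.02593962, -0.20159186, -0.01953232,
        0.04858883, -0.03877834]), 'effort': array([-9.05743150e-05, -4.92572701e+01, -4.05872259e-01, -3.13397884e+01,
       -6.42561237e-02,  3.95350100e-02,  9.27158749e-05]), 'tool_pos': array([0.24092378, 0.60349912, 0.40377625]), 'tool_rot': array([-1.79902134e+02,  4.97111458e-03,  1.58239867e+02]), 'force': array([0.82551063, 0.99996666, 0.63433433]), 'wrist_torque': array([ 0.01272896, -0.04013644,  0.04017215]), 'grasp_force': 0.0, 'grip_width': 0.08710508326603676}
```

View pics/top0.png

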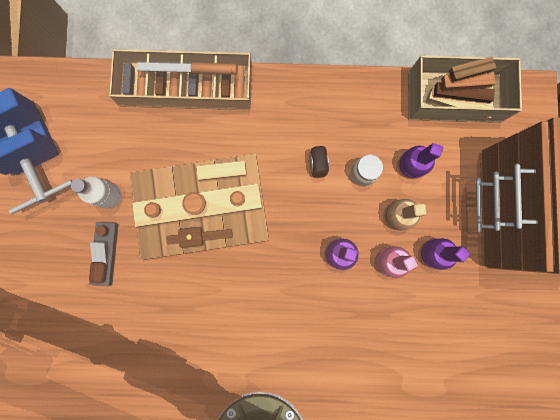

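View pics/scene0.png

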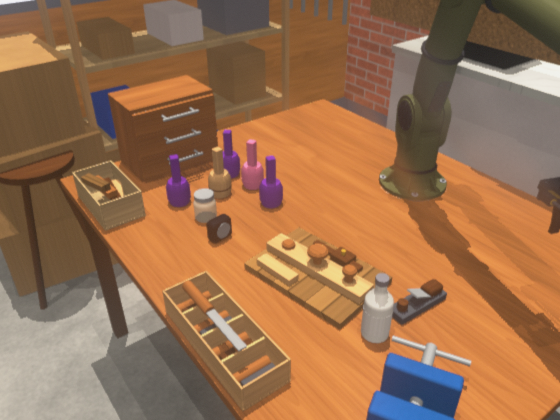

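Candidates for the mallet in the top view are pale wood at (403,214), purple at (418,160), (343,254) and (440,254), and pink at (395,262). Only the pale one fits. The large-headed peg is in the middle at (194,204), with small ones at (152,210) and (237,198). I'll enlarge these areas to confirm.

```bash
python3 - <<'E'
from h import *
import pickle
cs=pickle.load(open("c0.pkl","rb"))
T=cs["top"]["img"][:,:,::-1];S=cs["scene"]["img"][:,:,::-1]
r=lambda i:cv2.resize(i,(400,300),interpolation=cv2.INTER_CUBIC)
o=np.vstack([np.hstack([r(T[180:240,365:445]),r(T[150:264,125:277])]),np.hstack([r(S[135:210,170:270]),r(S[222:327,250:390])])])
cv2.imwrite("pics/crop0.png",o)
# mallet handle mask
hsv=cv2.cvtColor(np.ascontiguousarray(T),cv2.COLOR_BGR2HSV)
for p in [(403,214),(394,218),(418,210),(152,210),(194,204),(237,198),(170,210)]: print(p,hsv[p[1],p[0]])
E
```

```text
(403, 214) [ 13 101  93]
(394, 218) [ 14  99 141]
(418, 210) [ 23  77 237]
(152, 210) [ 11 138 209]
(194, 204) [ 12 138 216]
(237, 198) [ 12 134 217]
(170, 210) [ 23  77 236]
```

View pics/crop0.png

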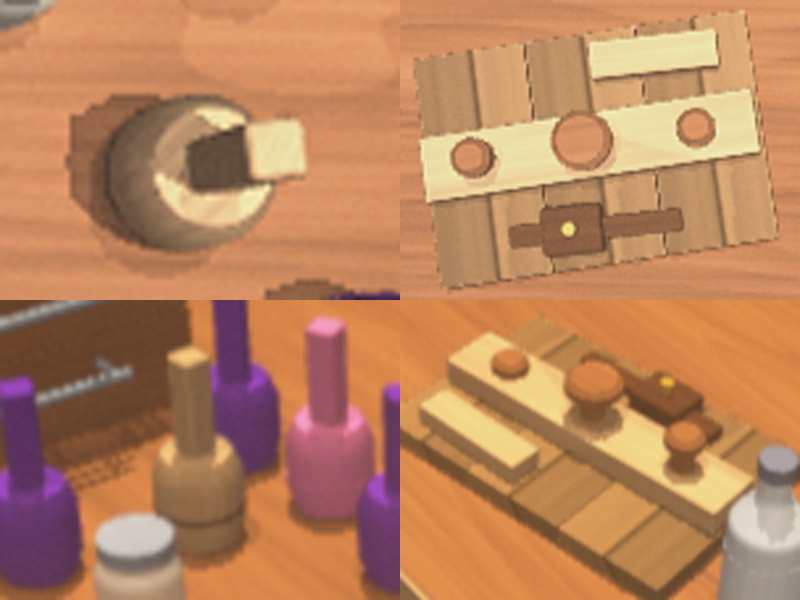

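The crop confirms the pale mallet, with its handle top centre near (420,210) in the top view. Peg B (small, proud) is at (152,210), peg A (large, proud) at (194,203), and peg C (home) at (237,198).

```bash
python3 - <<'E'
from h import *
import pickle
cs=pickle.load(open("c0.pkl","rb"));T,S=cs["top"],cs["scene"]
def P(c):return np.array(c["camera_matrix"])@np.c_[np.array(c["R"]),np.array(c["t"])]
def tri(a,b):
    X=cv2.triangulatePoints(P(T),P(S),np.array(a,float).reshape(2,1),np.array(b,float).reshape(2,1))[:,0];return (X[:3]/X[3]).round(4)
print("B",tri((152.4,210),(349.7,268.9)),"A",tri((194.2,203.2),(317.9,249.3)),"C",tri((237.1,198.3),(288.5,243.2)))
for n,p,z in [("B",(152.4,210),.095),("A",(194.2,203.2),.095),("C",(237.1,198.3),.066)]: print(n,ray(T,*p,z).round(4))
q=[(247,124),(302,118),(306,174),(252,180)]
w=np.array([ray(T,365+x/5,180+y/5,.165) for x,y in q]);print(w.round(4),w.mean(0))
for i in range(4):
    d=w[(i+1)%4]-w[i];print(np.linalg.norm(d),np.degrees(np.arctan2(d[1],d[0])))
print("base centre check",ray(T,400,216,.04))
for n,p,z in [("glue",(78,186),.17),("jar",(368,165),.085),("tape",(319,160),.066),("purp1",(435,151),.165),("pink",(409,266),.165),("purp2",(461,254),.165),("purp3",(346,254),.165)]: print(n,ray(T,*p,z).round(3))
E
```

```text
B [0.5427 0.264  0.0759] A [0.5608 0.1654 0.0827] C [0.5797 0.0684 0.0508]
B [0.5411 0.2581 0.095 ]
A [0.5596 0.1628 0.095 ]
C [0.5774 0.0673 0.066 ]
[[ 0.5617 -0.3201  0.165 ]
 [ 0.5649 -0.3435  0.165 ]
 [ 0.541  -0.345   0.165 ]
 [ 0.5378 -0.3221  0.165 ]] [ 0.55134369 -0.33267674  0.165     ]
0.023670273655145246 -82.13968520864272
0.023969093469959256 -176.34680621572736
0.02318492564929553 97.95631906312506
0.023977173317415307 4.816822602362712
base centre check [ 0.54850831 -0.32775128  0.04      ]
glue [0.581 0.396 0.17 ]
jar [ 0.662 -0.239  0.085]
tape [ 0.675 -0.126  0.066]
purp1 [ 0.68  -0.365  0.165]
pink [ 0.432 -0.308  0.165]
purp2 [ 0.46  -0.418  0.165]
purp3 [ 0.453 -0.176  0.165]
```

servo_tool([
  {"xyz": [-3.5,-2.5,0],"twist": [0,0,6],"jaw": 0},
  {"xyz": [-7,-5,0],"twist": [0,0,12],"jaw": 0},
  {"xyz": [-10.5,-7.5,0],"twist": [0,0,18],"jaw": 0},
  {"xyz": [-14,-10,0],"twist": [0,0,24],"jaw": 0},
  {"xyz": [-17.5,-12.5,0],"twist": [0,0,31],"jaw": 0},
  {"xyz": [-21,-15,0],"twist": [0,0,37],"jaw": 0},
  {"xyz": [-24.5,-17.5,0],"twist": [0,0,43],"jaw": 0},
  {"xyz": [-28,-20,0],"twist": [0,0,50],"jaw": 0},
  {"xyz": [-31,-22,0],"twist": [0,0,56],"jaw": 0},
  {"xyz": [-33,-23.5,0],"twist": [0,0,62],"jaw": 0},
])

```text
time_s: 0.93
tool_pos: [0.4621, 0.2591, 0.4047]
tool_rot: [180.0, 0.1, 95.7]
force: [1.1, -0.1, 0.3]
grip_width: 0.0872
grasp_force: 0.0
```

servo_tool([
  {"xyz": [-4,0.2,0],"twist": [0,0,0],"jaw": 0},
  {"xyz": [-8,0.4,0],"twist": [0,0,0],"jaw": 0},
  {"xyz": [-12,0.6,0],"twist": [0,0,0],"jaw": 0},
  {"xyz": [-16,0.8,0],"twist": [0,0,0],"jaw": 0},
  {"xyz": [-20,1,0],"twist": [0,0,0],"jaw": 0},
  {"xyz": [-24,1.2,0],"twist": [0,0,0],"jaw": 0},
  {"xyz": [-28,1.4,0],"twist": [0,0,0],"jaw": 0},
  {"xyz": [-32,1.6,0],"twist": [0,0,0],"jaw": 0},
  {"xyz": [-36,1.8,0],"twist": [0,0,0],"jaw": 0},
  {"xyz": [-40,2,0],"twist": [0,0,0],"jaw": 0},
])

```text
time_s: 1.77
tool_pos: [0.5234, -0.1343, 0.4047]
tool_rot: [180.0, -0.0, 96.3]
force: [0.9, -0.2, -0.3]
grip_width: 0.0871
grasp_force: 0.0
```

servo_tool([
  {"xyz": [-4,0.1,0],"twist": [0,0,0],"jaw": 0},
  {"xyz": [-8,0.2,0],"twist": [0,0,0],"jaw": 0},
  {"xyz": [-12,0.3,0],"twist": [0,0,0],"jaw": 0},
  {"xyz": [-16,0.4,0],"twist": [0,0,0],"jaw": 0},
  {"xyz": [-20,0.5,0],"twist": [0,0,0],"jaw": 0},
  {"xyz": [-20,0.5,0],"twist": [0,0,0],"jaw": 0},
  {"xyz": [-20,0.5,0],"twist": [0,0,0],"jaw": 0},
])

```text
time_s: 2.35
tool_pos: [0.5491, -0.3337, 0.4036]
tool_rot: [-179.8, 0.1, 95.9]
force: [1.2, 1.1, -0.3]
grip_width: 0.0872
grasp_force: 0.0
```

```bash
python3 - <<'E'
from h import *
c=cam("wrist");cv2.imwrite("pics/w1.png",c["img"][:,:,::-1]);import pickle;pickle.dump(c,open("w1.pkl","wb"))
o=env.get_obs();print(o["tool_pos"],o["tool_rot"],o["qpos"],proj(c,[.551,-.332,.165]))
E
```

```text
[ 0.5500128  -0.33138835  0.40377424] [-1.79899410e+02 -3.69763372e-02  9.61099822e+01] [ -5.11231194  21.20687332  44.04020408  85.7992362  -14.79635805
  79.0827286   45.92372817] [285.55095786 223.81884461]
```

View pics/w1.png

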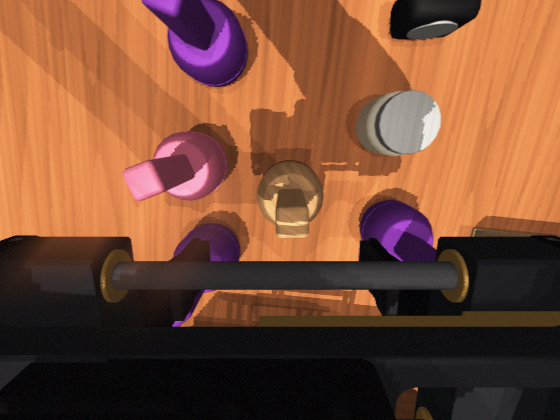

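The wrist picture shows the pale mallet at (290,195), with its handle top face near (292,229). Its neighbours stand clear of it.

```bash
python3 - <<'E'
from h import *
import pickle
c=pickle.load(open("w1.pkl","rb"))
for u,v,z in [(278,222,.165),(307,222,.165),(308,237,.165),(277,237,.165),(292.5,229.5,.165),(290,195,.04)]: print(ray(c,u,v,z).round(4))
print(-np.array(c["R"]).T@np.array(c["t"]),np.array(c["R"])[2])
im=c["img"];print(cv2.cvtColor(im,cv2.COLOR_RGB2HSV)[215:245:2,292].tolist())
print(cv2.cvtColor(im,cv2.COLOR_RGB2HSV)[230,268:316:3].tolist())
E
```

```text
[ 0.5451 -0.3311  0.165 ]
[ 0.5673 -0.3289  0.165 ]
[ 0.5696 -0.3409  0.165 ]
[ 0.5455 -0.3434  0.165 ]
[ 0.5568 -0.336   0.165 ]
[ 0.5569 -0.3333  0.04  ]
[ 0.54338667 -0.26655584  0.385282  ] [ 0.02433068 -0.24866486 -0.96828395]
[[14, 134, 175], [15, 133, 180], [15, 133, 171], [14, 131, 173], [21, 105, 245], [19, 109, 242], [15, 136, 173], [15, 135, 176], [15, 134, 183], [14, 136, 175], [16, 132, 221], [16, 127, 229], [12, 170, 215], [12, 170, 213], [11, 167, 212]]
[[11, 166, 218], [12, 168, 224], [11, 166, 221], [14, 140, 129], [15, 138, 163], [14, 131, 167], [15, 134, 173], [15, 136, 182], [15, 135, 179], [15, 135, 172], [15, 136, 171], [15, 133, 172], [14, 134, 173], [14, 133, 144], [11, 166, 212], [11, 168, 197]]
```

servo_tool([
  {"xyz": [0,0.4,2],"twist": [0,0,0],"jaw": 0},
  {"xyz": [0,0.4,5],"twist": [0,0,0],"jaw": 0},
  {"xyz": [0,0.4,8],"twist": [0,0,0],"jaw": 0},
  {"xyz": [0,0.4,10],"twist": [0,0,0],"jaw": 0},
  {"xyz": [0,0.4,10.5],"twist": [0,0,0],"jaw": 0},
  {"xyz": [0,0.4,10.5],"twist": [0,0,0],"jaw": 0.4},
  {"xyz": [0,0.4,10.5],"twist": [0,0,0],"jaw": 0.6},
  {"xyz": [0,0.4,10.5],"twist": [0,0,0],"jaw": 1},
  {"xyz": [0,0.4,10.5],"twist": [0,0,0],"jaw": 1},
  {"xyz": [0,0.4,10.5],"twist": [0,0,0],"jaw": 1},
], newtons=60)

```text
time_s: 3.23
tool_pos: [0.5548, -0.3304, 0.3013]
tool_rot: [179.9, 0.1, 96.2]
force: [1.0, -0.4, -0.1]
grip_width: 0.0614
grasp_force: 0.0
```

servo_tool([
  {"xyz": [0,0,0],"twist": [0,0,0],"jaw": 1},
  {"xyz": [0,0,0],"twist": [0,0,0],"jaw": 1},
  {"xyz": [0,0,0],"twist": [0,0,0],"jaw": 1},
  {"xyz": [0,0,0],"twist": [0,0,0],"jaw": 1},
])

```text
time_s: 3.57
tool_pos: [0.5544, -0.3303, 0.2998]
tool_rot: [180.0, 0.0, 96.2]
force: [-0.4, 0.6, 0.2]
grip_width: 0.0348
grasp_force: 0.0
```

```bash
python3 - <<'E'
from h import *
o=env.get_obs();print({k:np.round(v,3) for k,v in o.items() if k!='effort'})
E
```

```text
{'time_s': np.float64(3.567), 'qpos': array([ -3.842,  25.972,  41.991,  92.485, -18.341,  68.638,  48.26 ]), 'joint_velocities': array([-0.061,  0.013, -0.029,  0.02 , -0.035, -0.123, -0.013]), 'tool_pos': array([ 0.554, -0.33 ,  0.3  ]), 'tool_rot': array([179.992,   0.   ,  96.239]), 'force': array([-0.435,  0.591,  0.167]), 'wrist_torque': array([-0.083,  0.025, -0.012]), 'grasp_force': np.float64(0.0), 'grip_width': np.float64(0.035)}
```

servo_tool([
  {"xyz": [0,0,0],"twist": [0,0,0],"jaw": 1},
  {"xyz": [0,0,0],"twist": [0,0,0],"jaw": 1},
  {"xyz": [0,0,0],"twist": [0,0,0],"jaw": 1},
  {"xyz": [0,0,0],"twist": [0,0,0],"jaw": 1},
  {"xyz": [0,0,0],"twist": [0,0,0],"jaw": 1},
  {"xyz": [0,0,0],"twist": [0,0,0],"jaw": 1},
])

```text
time_s: 4.07
tool_pos: [0.5544, -0.3302, 0.2997]
tool_rot: [-180.0, -0.0, 96.2]
force: [-0.4, -0.5, -1.3]
grip_width: 0.0257
grasp_force: 59.7
```

servo_tool([
  {"xyz": [0,0,-1],"twist": [0,0,0],"jaw": 1},
  {"xyz": [0,0,-4],"twist": [0,0,0],"jaw": 1},
  {"xyz": [0,0,-8],"twist": [0,0,0],"jaw": 1},
  {"xyz": [0,0,-12],"twist": [0,0,0],"jaw": 1},
  {"xyz": [0,0,-16],"twist": [0,0,0],"jaw": 1},
  {"xyz": [0,0,-18],"twist": [0,0,0],"jaw": 1},
  {"xyz": [0,0,-18],"twist": [0,0,0],"jaw": 1},
  {"xyz": [0,0,-18],"twist": [0,0,0],"jaw": 1},
  {"xyz": [0,0,-18],"twist": [0,0,0],"jaw": 1},
])

```text
time_s: 4.82
tool_pos: [0.5542, -0.3297, 0.4773]
tool_rot: [-179.8, -0.1, 96.2]
force: [-0.4, -0.9, -5.7]
grip_width: 0.0258
grasp_force: 59.7
```

```bash
python3 - <<'E'
from h import *
o=env.get_obs();print({k:np.round(v,3) for k,v in o.items() if k!='effort'})
E
```

```text
{'time_s': np.float64(4.817), 'qpos': array([ -5.039,  20.087,  44.756,  78.62 , -13.992,  87.138,  44.93 ]), 'joint_velocities': array([-0.012,  0.773, -0.309,  1.119,  0.009,  0.136, -0.035]), 'tool_pos': array([ 0.554, -0.33 ,  0.477]), 'tool_rot': array([-1.79828e+02, -1.40000e-01,  9.62420e+01]), 'force': array([-0.432, -0.943, -5.722]), 'wrist_torque': array([-0.034,  0.057, -0.007]), 'grasp_force': np.float64(59.732), 'grip_width': np.float64(0.026)}
```

servo_tool([
  {"xyz": [2,0.2,0],"twist": [0,0,0],"jaw": 1},
  {"xyz": [6,0.5,0],"twist": [0,0,0],"jaw": 1},
  {"xyz": [10,0.9,0],"twist": [0,0,0],"jaw": 1},
  {"xyz": [14,1.2,0],"twist": [0,0,0],"jaw": 1},
  {"xyz": [18,1.6,0],"twist": [0,0,0],"jaw": 1},
  {"xyz": [22,1.9,0],"twist": [0,0,0],"jaw": 1},
  {"xyz": [26,2.3,0],"twist": [0,0,0],"jaw": 1},
  {"xyz": [30,2.6,0],"twist": [0,0,0],"jaw": 1},
  {"xyz": [34,3,0],"twist": [0,0,0],"jaw": 1},
  {"xyz": [38,3.3,0],"twist": [0,0,0],"jaw": 1},
])

```text
time_s: 5.65
tool_pos: [0.5448, 0.0534, 0.477]
tool_rot: [-179.7, 0.0, 96.3]
force: [1.3, -1.1, -5.0]
grip_width: 0.0257
grasp_force: 59.7
```

servo_tool([
  {"xyz": [4,0.4,0],"twist": [0,0,0],"jaw": 1},
  {"xyz": [8,0.7,0],"twist": [0,0,0],"jaw": 1},
  {"xyz": [12,1.1,0],"twist": [0,0,0],"jaw": 1},
  {"xyz": [16,1.4,0],"twist": [0,0,0],"jaw": 1},
  {"xyz": [19,1.7,0],"twist": [0,0,0],"jaw": 1},
  {"xyz": [20.7,1.8,0],"twist": [0,0,0],"jaw": 1},
  {"xyz": [20.7,1.8,2],"twist": [0,0,0],"jaw": 1},
  {"xyz": [20.7,1.8,4],"twist": [0,0,0],"jaw": 1},
  {"xyz": [20.7,1.8,4.8],"twist": [0,0,0],"jaw": 1},
  {"xyz": [20.7,1.8,4.8],"twist": [0,0,0],"jaw": 1},
])

```text
time_s: 6.48
tool_pos: [0.5405, 0.2579, 0.4274]
tool_rot: [-179.6, 0.2, 96.2]
force: [-0.8, -0.7, -4.7]
grip_width: 0.026
grasp_force: 59.7
```

```bash
python3 - <<'E'
from h import *
import pickle
cs={n:cam(n) for n in("top","scene")};pickle.dump(cs,open("c2.pkl","wb"))
r=lambda i:cv2.resize(i[:,:,::-1],(400,300),interpolation=cv2.INTER_CUBIC)
cv2.imwrite("pics/m2.png",np.hstack([r(cs["top"]["img"][150:264,105:257]),r(cs["scene"]["img"][180:300,270:430])]))
o=env.get_obs();print({k:np.round(v,4) for k,v in o.items() if k!='effort'})
E
```

```text
{'time_s': np.float64(6.5833), 'qpos': array([-47.8285,  11.9055,  23.2251,  89.2096,  -4.7195,  79.9416,
       -18.0449]), 'joint_velocities': array([-0.0501, -1.0123,  0.029 , -2.0409, -0.0473, -0.1232, -0.0682]), 'tool_pos': array([0.5414, 0.2581, 0.4313]), 'tool_rot': array([-1.799283e+02,  4.520000e-02,  9.617380e+01]), 'force': array([ 0.5526, -1.2292, -4.4029]), 'wrist_torque': array([-0.0784, -0.0059, -0.0307]), 'grasp_force': np.float64(59.7332), 'grip_width': np.float64(0.0258)}
```

View pics/m2.png

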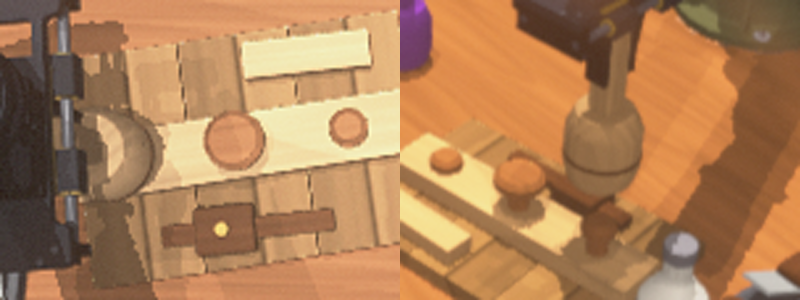

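The left crop shows the mallet over the left-hand place. In the right crop its face is right above peg B, which is at (603,222) in the crop. I'll lower it until it touches.

servo_tool([
  {"xyz": [0,0,1.2],"twist": [0,0,0],"jaw": 1},
  {"xyz": [0,0,2.0],"twist": [0,0,0],"jaw": 1},
  {"xyz": [0,0,2.4],"twist": [0,0,0],"jaw": 1},
  {"xyz": [0,0,2.7],"twist": [0,0,0],"jaw": 1},
  {"xyz": [0,0,3.0],"twist": [0,0,0],"jaw": 1},
  {"xyz": [0,0,3.2],"twist": [0,0,0],"jaw": 1},
  {"xyz": [0,0,3.2],"twist": [0,0,0],"jaw": 1},
])

```text
time_s: 7.17
tool_pos: [0.5412, 0.2589, 0.3995]
tool_rot: [-180.0, 0.0, 96.2]
force: [-0.9, 0.2, -4.8]
grip_width: 0.0258
grasp_force: 59.7
```

servo_tool([
  {"xyz": [0,0,0.2],"twist": [0,0,0],"jaw": 1},
  {"xyz": [0,0,0.4],"twist": [0,0,0],"jaw": 1},
  {"xyz": [0,0,0.4],"twist": [0,0,0],"jaw": 1},
])

```text
time_s: 7.42
tool_pos: [0.5412, 0.2589, 0.3955]
tool_rot: [-180.0, 0.0, 96.2]
force: [-1.0, -0.6, -3.8]
grip_width: 0.0257
grasp_force: 59.7
```

servo_tool([
  {"xyz": [0,0,0.2],"twist": [0,0,0],"jaw": 1},
  {"xyz": [0,0,0.4],"twist": [0,0,0],"jaw": 1},
  {"xyz": [0,0,0.4],"twist": [0,0,0],"jaw": 1},
])

```text
time_s: 7.67
tool_pos: [0.5412, 0.2588, 0.3913]
tool_rot: [-180.0, 0.0, 96.2]
force: [0.4, 0.5, -3.8]
grip_width: 0.0259
grasp_force: 59.7
```

servo_tool([
  {"xyz": [0,0,0.2],"twist": [0,0,0],"jaw": 1},
  {"xyz": [0,0,0.4],"twist": [0,0,0],"jaw": 1},
  {"xyz": [0,0,0.4],"twist": [0,0,0],"jaw": 1},
])

```text
time_s: 7.92
tool_pos: [0.5412, 0.2588, 0.3872]
tool_rot: [-180.0, 0.0, 96.2]
force: [0.2, -1.0, -4.3]
grip_width: 0.0258
grasp_force: 59.7
```

servo_tool([
  {"xyz": [0,0,0.2],"twist": [0,0,0],"jaw": 1},
  {"xyz": [0,0,0.4],"twist": [0,0,0],"jaw": 1},
  {"xyz": [0,0,0.4],"twist": [0,0,0],"jaw": 1},
])

```text
time_s: 8.17
tool_pos: [0.5414, 0.2589, 0.384]
tool_rot: [180.0, -0.0, 96.2]
force: [-0.8, 0.2, -2.6]
grip_width: 0.0258
grasp_force: 59.7
```

servo_tool([
  {"xyz": [0,0,0.2],"twist": [0,0,0],"jaw": 1},
  {"xyz": [0,0,0.4],"twist": [0,0,0],"jaw": 1},
  {"xyz": [0,0,0.4],"twist": [0,0,0],"jaw": 1},
  {"xyz": [0,0,0.4],"twist": [0,0,0],"jaw": 1},
])

```text
time_s: 8.5
tool_pos: [0.5414, 0.2589, 0.3801]
tool_rot: [180.0, -0.0, 96.2]
force: [-0.7, -0.8, 1.1]
grip_width: 0.0259
grasp_force: 59.7
```

servo_tool([
  {"xyz": [0,0,0.2],"twist": [0,0,0],"jaw": 1},
  {"xyz": [0,0,0.4],"twist": [0,0,0],"jaw": 1},
  {"xyz": [0,0,0.4],"twist": [0,0,0],"jaw": 1},
  {"xyz": [0,0,0.4],"twist": [0,0,0],"jaw": 1},
])

```text
time_s: 8.83
tool_pos: [0.5414, 0.2589, 0.3755]
tool_rot: [180.0, -0.0, 96.2]
force: [-0.7, -0.5, -0.5]
grip_width: 0.0258
grasp_force: 59.7
```

servo_tool([
  {"xyz": [0,0,-1],"twist": [0,0,0],"jaw": 1},
  {"xyz": [0,0,-4],"twist": [0,0,0],"jaw": 1},
  {"xyz": [-3,0.3,-4],"twist": [0,0,0],"jaw": 1},
  {"xyz": [-6.5,0.5,-4],"twist": [0,0,0],"jaw": 1},
  {"xyz": [-9.6,0.8,-4],"twist": [0,0,0],"jaw": 1},
  {"xyz": [-9.6,0.8,-3.2],"twist": [0,0,0],"jaw": 1},
  {"xyz": [-9.6,0.8,-2.4],"twist": [0,0,0],"jaw": 1},
  {"xyz": [-9.6,0.8,-2.2],"twist": [0,0,0],"jaw": 1},
  {"xyz": [-9.6,0.8,-2],"twist": [0,0,0],"jaw": 1},
  {"xyz": [-9.6,0.8,-2],"twist": [0,0,0],"jaw": 1},
])

```text
time_s: 9.67
tool_pos: [0.5592, 0.1658, 0.3949]
tool_rot: [-179.9, 0.0, 96.4]
force: [0.4, 0.3, -4.5]
grip_width: 0.0257
grasp_force: 59.7
```

servo_tool([
  {"xyz": [0,0,0.2],"twist": [0,0,0],"jaw": 1},
  {"xyz": [0,0,0.4],"twist": [0,0,0],"jaw": 1},
  {"xyz": [0,0,0.4],"twist": [0,0,0],"jaw": 1},
  {"xyz": [0,0,0.4],"twist": [0,0,0],"jaw": 1},
])

```text
time_s: 10.0
tool_pos: [0.5596, 0.1646, 0.3918]
tool_rot: [-180.0, -0.0, 96.3]
force: [-0.2, -0.5, -4.8]
grip_width: 0.0255
grasp_force: 59.7
```

servo_tool([
  {"xyz": [0,0,0.2],"twist": [0,0,0],"jaw": 1},
  {"xyz": [0,0,0.4],"twist": [0,0,0],"jaw": 1},
  {"xyz": [0,0,0.4],"twist": [0,0,0],"jaw": 1},
  {"xyz": [0,0,0.4],"twist": [0,0,0],"jaw": 1},
])

```text
time_s: 10.33
tool_pos: [0.5599, 0.1643, 0.3886]
tool_rot: [179.9, -0.0, 96.2]
force: [-1.1, 0.1, 0.9]
grip_width: 0.026
grasp_force: 59.7
```

servo_tool([
  {"xyz": [0,0,0.2],"twist": [0,0,0],"jaw": 1},
  {"xyz": [0,0,0.4],"twist": [0,0,0],"jaw": 1},
  {"xyz": [0,0,0.4],"twist": [0,0,0],"jaw": 1},
  {"xyz": [0,0,0.4],"twist": [0,0,0],"jaw": 1},
])

```text
time_s: 10.67
tool_pos: [0.5599, 0.1644, 0.384]
tool_rot: [179.9, -0.0, 96.2]
force: [-0.3, -0.4, 3.0]
grip_width: 0.0255
grasp_force: 59.7
```

servo_tool([
  {"xyz": [0,0,0.2],"twist": [0,0,0],"jaw": 1},
  {"xyz": [0,0,0.4],"twist": [0,0,0],"jaw": 1},
  {"xyz": [0,0,0.6],"twist": [0,0,0],"jaw": 1},
  {"xyz": [0,0,0.8],"twist": [0,0,0],"jaw": 1},
  {"xyz": [0,0,1.0],"twist": [0,0,0],"jaw": 1},
  {"xyz": [0,0,1.2],"twist": [0,0,0],"jaw": 1},
  {"xyz": [0,0,1.2],"twist": [0,0,0],"jaw": 1},
])

```text
time_s: 11.25
tool_pos: [0.5599, 0.1644, 0.3714]
tool_rot: [180.0, -0.0, 96.2]
force: [1.3, 0.7, 1.2]
grip_width: 0.0258
grasp_force: 59.7
```

```bash
python3 - <<'E'
from h import *
import pickle
c0=pickle.load(open("c0.pkl","rb"))["scene"]
c=cam("scene");pickle.dump(c,open("c3.pkl","wb"))
r=lambda i:cv2.resize(i[:,:,::-1],(400,300),interpolation=cv2.INTER_CUBIC)
cv2.imwrite("pics/m3.png",np.hstack([r(c0["img"][210:300,270:390]),r(c["img"][210:300,270:390])]))
o=env.get_obs();print(o["tool_pos"],o["force"])
E
```

```text
[0.55985309 0.16439588 0.3713516 ] [1.30849174 0.85252253 0.21074402]
```

View pics/m3.png

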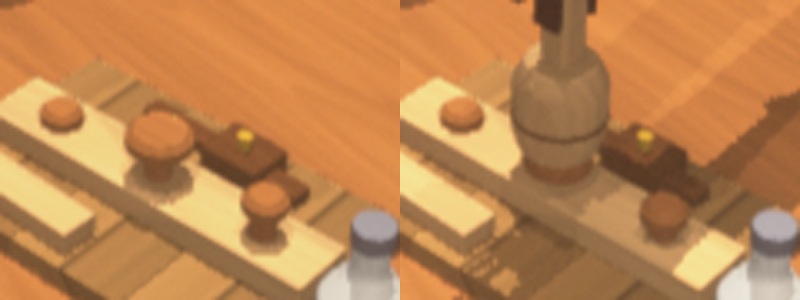

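Peg B is more than half way in and peg A is down by about 17 mm, so I can finish B.

servo_tool([
  {"xyz": [0,0,-1],"twist": [0,0,0],"jaw": 1},
  {"xyz": [0,0,-4],"twist": [0,0,0],"jaw": 1},
  {"xyz": [3,-0.3,-4],"twist": [0,0,0],"jaw": 1},
  {"xyz": [6.5,-0.5,-4],"twist": [0,0,0],"jaw": 1},
  {"xyz": [9.6,-0.8,-4],"twist": [0,0,0],"jaw": 1},
  {"xyz": [9.6,-0.8,-3],"twist": [0,0,0],"jaw": 1},
  {"xyz": [9.6,-0.8,-2],"twist": [0,0,0],"jaw": 1},
  {"xyz": [9.6,-0.8,-1.2],"twist": [0,0,0],"jaw": 1},
  {"xyz": [9.6,-0.8,-0.7],"twist": [0,0,0],"jaw": 1},
  {"xyz": [9.6,-0.8,-0.5],"twist": [0,0,0],"jaw": 1},
])

```text
time_s: 12.13
tool_pos: [0.5413, 0.2571, 0.3755]
tool_rot: [-179.8, 0.1, 96.1]
force: [-1.9, -1.8, -0.2]
grip_width: 0.026
grasp_force: 59.7
```

servo_tool([
  {"xyz": [0,0,0.2],"twist": [0,0,0],"jaw": 1},
  {"xyz": [0,0,0.4],"twist": [0,0,0],"jaw": 1},
  {"xyz": [0,0,0.6],"twist": [0,0,0],"jaw": 1},
  {"xyz": [0,0,0.6],"twist": [0,0,0],"jaw": 1},
])

```text
time_s: 12.47
tool_pos: [0.5417, 0.258, 0.3713]
tool_rot: [179.9, 0.0, 96.2]
force: [-0.6, -2.0, -0.1]
grip_width: 0.0253
grasp_force: 59.7
```

servo_tool([
  {"xyz": [0,0,0.2],"twist": [0,0,0],"jaw": 1},
  {"xyz": [0,0,0.4],"twist": [0,0,0],"jaw": 1},
  {"xyz": [0,0,0.4],"twist": [0,0,0],"jaw": 1},
])

```text
time_s: 12.72
tool_pos: [0.5417, 0.2585, 0.3668]
tool_rot: [179.9, 0.0, 96.2]
force: [0.1, -2.1, 1.2]
grip_width: 0.0259
grasp_force: 59.7
```

servo_tool([
  {"xyz": [0,0,0.2],"twist": [0,0,0],"jaw": 1},
  {"xyz": [0,0,0.4],"twist": [0,0,0],"jaw": 1},
  {"xyz": [0,0,0.4],"twist": [0,0,0],"jaw": 1},
])

```text
time_s: 12.97
tool_pos: [0.5417, 0.2587, 0.3626]
tool_rot: [179.9, 0.0, 96.2]
force: [1.3, -2.6, 0.7]
grip_width: 0.0252
grasp_force: 59.7
```

servo_tool([
  {"xyz": [0,0,0.1],"twist": [0,0,0],"jaw": 1},
  {"xyz": [0,0,0.2],"twist": [0,0,0],"jaw": 1},
  {"xyz": [0,0,0.2],"twist": [0,0,0],"jaw": 1},
])

```text
time_s: 13.22
tool_pos: [0.5417, 0.2587, 0.3608]
tool_rot: [179.9, 0.0, 96.2]
force: [1.3, -3.9, 1.5]
grip_width: 0.0258
grasp_force: 59.7
```

servo_tool([
  {"xyz": [0,0,0.1],"twist": [0,0,0],"jaw": 1},
  {"xyz": [0,0,0.2],"twist": [0,0,0],"jaw": 1},
  {"xyz": [0,0,0.2],"twist": [0,0,0],"jaw": 1},
])

```text
time_s: 13.47
tool_pos: [0.5417, 0.2586, 0.3607]
tool_rot: [179.9, -0.0, 96.2]
force: [-0.6, -4.1, 10.6]
grip_width: 0.0259
grasp_force: 59.7
```

servo_tool([
  {"xyz": [0,0,0.1],"twist": [0,0,0],"jaw": 1},
  {"xyz": [0,0,0.1],"twist": [0,0,0],"jaw": 1},
])

```text
time_s: 13.63
tool_pos: [0.5417, 0.2585, 0.3607]
tool_rot: [179.9, -0.1, 96.2]
force: [-1.5, -4.3, 13.7]
grip_width: 0.0256
grasp_force: 59.7
```

servo_tool([
  {"xyz": [0,0,0.05],"twist": [0,0,0],"jaw": 1},
  {"xyz": [0,0,0.05],"twist": [0,0,0],"jaw": 1},
  {"xyz": [0,0,0.05],"twist": [0,0,0],"jaw": 1},
  {"xyz": [0,0,0.05],"twist": [0,0,0],"jaw": 1},
  {"xyz": [0,0,0.05],"twist": [0,0,0],"jaw": 1},
  {"xyz": [0,0,0.05],"twist": [0,0,0],"jaw": 1},
  {"xyz": [0,0,0.05],"twist": [0,0,0],"jaw": 1},
  {"xyz": [0,0,0.05],"twist": [0,0,0],"jaw": 1},
])

```text
time_s: 14.3
tool_pos: [0.5417, 0.2585, 0.3607]
tool_rot: [179.9, -0.1, 96.2]
force: [-2.4, -4.7, 16.3]
grip_width: 0.0259
grasp_force: 59.7
```

```bash
python3 -c "
from h import *
o=env.get_obs();print(o['tool_pos'],o['force'],o['wrist_torque'],o['time_s'])"
```

```text
[0.54171163 0.25849557 0.36066871] [-2.38486314 -4.67114771 16.29314154] [-1.76451708  0.94516075  0.0605664 ] 14.3
```

servo_tool([
  {"xyz": [0,0,-1],"twist": [0,0,0],"jaw": 1},
  {"xyz": [0,0,-4.5],"twist": [0,0,0],"jaw": 1},
  {"xyz": [-3,0.3,-4.5],"twist": [0,0,0],"jaw": 1},
  {"xyz": [-6.5,0.5,-4.5],"twist": [0,0,0],"jaw": 1},
  {"xyz": [-9.6,0.8,-4.5],"twist": [0,0,0],"jaw": 1},
  {"xyz": [-9.6,0.8,-3.5],"twist": [0,0,0],"jaw": 1},
  {"xyz": [-9.6,0.8,-2.6],"twist": [0,0,0],"jaw": 1},
  {"xyz": [-9.6,0.8,-2],"twist": [0,0,0],"jaw": 1},
  {"xyz": [-9.6,0.8,-1.6],"twist": [0,0,0],"jaw": 1},
  {"xyz": [-9.6,0.8,-1.3],"twist": [0,0,0],"jaw": 1},
])

```text
time_s: 15.13
tool_pos: [0.5587, 0.1664, 0.3698]
tool_rot: [-179.8, -0.1, 96.4]
force: [-4.9, -0.2, 5.5]
grip_width: 0.0256
grasp_force: 59.7
```

servo_tool([
  {"xyz": [0,0,0.2],"twist": [0,0,0],"jaw": 1},
  {"xyz": [0,0,0.4],"twist": [0,0,0],"jaw": 1},
  {"xyz": [0,0,0.6],"twist": [0,0,0],"jaw": 1},
  {"xyz": [0,0,0.6],"twist": [0,0,0],"jaw": 1},
])

```text
time_s: 15.47
tool_pos: [0.5596, 0.1654, 0.3647]
tool_rot: [179.9, -0.1, 96.3]
force: [-2.3, 1.5, 3.5]
grip_width: 0.0256
grasp_force: 59.7
```

servo_tool([
  {"xyz": [0,0,0.1],"twist": [0,0,0],"jaw": 1},
  {"xyz": [0,0,0.3],"twist": [0,0,0],"jaw": 1},
  {"xyz": [0,0,0.3],"twist": [0,0,0],"jaw": 1},
])

```text
time_s: 15.72
tool_pos: [0.5599, 0.1649, 0.3616]
tool_rot: [179.9, -0.1, 96.3]
force: [-2.6, 2.7, 3.2]
grip_width: 0.0257
grasp_force: 59.7
```

servo_tool([
  {"xyz": [0,0,0.1],"twist": [0,0,0],"jaw": 1},
  {"xyz": [0,0,0.2],"twist": [0,0,0],"jaw": 1},
  {"xyz": [0,0,0.2],"twist": [0,0,0],"jaw": 1},
])

```text
time_s: 15.97
tool_pos: [0.56, 0.1648, 0.3607]
tool_rot: [179.9, -0.1, 96.3]
force: [-3.8, 3.1, 8.9]
grip_width: 0.0256
grasp_force: 59.7
```

servo_tool([
  {"xyz": [0,0,0.1],"twist": [0,0,0],"jaw": 1},
  {"xyz": [0,0,0.1],"twist": [0,0,0],"jaw": 1},
  {"xyz": [0,0,0.1],"twist": [0,0,0],"jaw": 1},
  {"xyz": [0,0,0.1],"twist": [0,0,0],"jaw": 1},
])

```text
time_s: 16.3
tool_pos: [0.56, 0.1647, 0.3607]
tool_rot: [179.9, -0.1, 96.3]
force: [-5.2, 2.8, 14.3]
grip_width: 0.026
grasp_force: 59.7
```

servo_tool([
  {"xyz": [0,0,0.03],"twist": [0,0,0],"jaw": 1},
  {"xyz": [0,0,0.03],"twist": [0,0,0],"jaw": 1},
  {"xyz": [0,0,0.03],"twist": [0,0,0],"jaw": 1},
  {"xyz": [0,0,0.03],"twist": [0,0,0],"jaw": 1},
  {"xyz": [0,0,0.03],"twist": [0,0,0],"jaw": 1},
  {"xyz": [0,0,0.03],"twist": [0,0,0],"jaw": 1},
  {"xyz": [0,0,0.03],"twist": [0,0,0],"jaw": 1},
  {"xyz": [0,0,0.03],"twist": [0,0,0],"jaw": 1},
])

```text
time_s: 16.97
tool_pos: [0.56, 0.1647, 0.3607]
tool_rot: [179.9, -0.1, 96.3]
force: [-6.3, 2.4, 14.8]
grip_width: 0.0256
grasp_force: 59.8
```

servo_tool([
  {"xyz": [0,0,-2],"twist": [0,0,0],"jaw": 1},
  {"xyz": [0,0,-6],"twist": [0,0,0],"jaw": 1},
  {"xyz": [-4,-0.4,-6.5],"twist": [0,0,0],"jaw": 1},
  {"xyz": [-8,-0.9,-6.5],"twist": [0,0,0],"jaw": 1},
  {"xyz": [-12,-1.3,-6.5],"twist": [0,0,0],"jaw": 1},
  {"xyz": [-16,-1.7,-6.5],"twist": [0,0,0],"jaw": 1},
  {"xyz": [-20,-2.2,-6.5],"twist": [0,0,0],"jaw": 1},
  {"xyz": [-23.5,-2.6,-6.5],"twist": [0,0,0],"jaw": 1},
  {"xyz": [-24.4,-2.7,-6.5],"twist": [0,0,0],"jaw": 1},
  {"xyz": [-24.4,-2.7,-6.5],"twist": [0,0,0],"jaw": 1},
])

```text
time_s: 17.8
tool_pos: [0.5584, -0.088, 0.4218]
tool_rot: [-179.9, 0.3, 95.7]
force: [0.7, 0.2, -4.4]
grip_width: 0.0256
grasp_force: 59.9
```

```bash
python3 - <<'E'
from h import *
import pickle
c0=pickle.load(open("c0.pkl","rb"))["scene"]
c=cam("scene")
r=lambda i:cv2.resize(i[:,:,::-1],(400,300),interpolation=cv2.INTER_CUBIC)
cv2.imwrite("pics/m4.png",np.hstack([r(c["img"][210:300,270:390]),r(c["img"][80:320,150:470])]))
o=env.get_obs();print(o["tool_pos"],o["tool_rot"],o["force"],o["time_s"])
E
```

```text
[ 0.55888857 -0.08471369  0.42172742] [-1.79942696e+02  1.57732157e-01  9.58998745e+01] [ 0.27985879  0.54024011 -4.37580228] 17.85
```

View pics/m4.png

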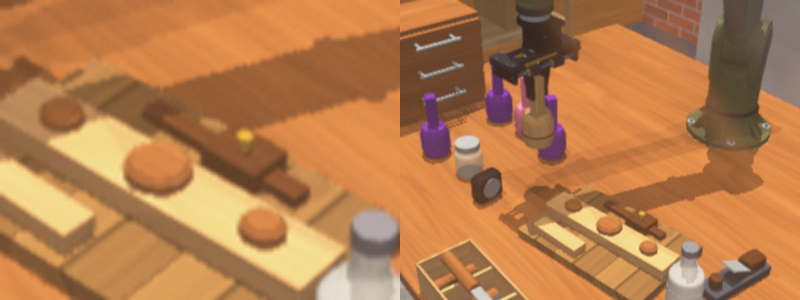

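All three peg heads now sit on the batten: C at (62,112), A at (158,165) and B at (262,226) in the left crop. The mallet hangs over clear bench.

servo_tool([
  {"xyz": [0,0,2],"twist": [0,0,0],"jaw": 1},
  {"xyz": [0,0,5],"twist": [0,0,0],"jaw": 1},
  {"xyz": [0,0,8],"twist": [0,0,0],"jaw": 1},
  {"xyz": [0,0,10],"twist": [0,0,0],"jaw": 1},
  {"xyz": [0,0,11.2],"twist": [0,0,0],"jaw": 1},
  {"xyz": [0,0,11.6],"twist": [0,0,0],"jaw": 1},
  {"xyz": [0,0,11.8],"twist": [0,0,0],"jaw": 1},
  {"xyz": [0,0,11.8],"twist": [0,0,0],"jaw": 1},
])

```text
time_s: 18.52
tool_pos: [0.5599, -0.0809, 0.3055]
tool_rot: [179.9, 0.0, 96.3]
force: [-0.0, -0.0, -4.1]
grip_width: 0.0256
grasp_force: 59.9
```

servo_tool([
  {"xyz": [0,0,0.2],"twist": [0,0,0],"jaw": 1},
  {"xyz": [0,0,0.3],"twist": [0,0,0],"jaw": 1},
  {"xyz": [0,0,0.3],"twist": [0,0,0],"jaw": 1},
])

```text
time_s: 18.77
tool_pos: [0.5597, -0.0812, 0.3027]
tool_rot: [179.9, -0.0, 96.2]
force: [-0.3, -0.0, -4.0]
grip_width: 0.0258
grasp_force: 59.9
```

servo_tool([
  {"xyz": [0,0,0.1],"twist": [0,0,0],"jaw": 1},
  {"xyz": [0,0,0.2],"twist": [0,0,0],"jaw": 1},
  {"xyz": [0,0,0.3],"twist": [0,0,0],"jaw": 1},
  {"xyz": [0,0,0.3],"twist": [0,0,0],"jaw": 1},
])

```text
time_s: 19.1
tool_pos: [0.5595, -0.0813, 0.2997]
tool_rot: [180.0, -0.0, 96.2]
force: [-1.1, 0.4, 0.2]
grip_width: 0.0258
grasp_force: 59.9
```

servo_tool([
  {"xyz": [0,0,0],"twist": [0,0,0],"jaw": 0.6},
  {"xyz": [0,0,0],"twist": [0,0,0],"jaw": 0.5},
  {"xyz": [0,0,0],"twist": [0,0,0],"jaw": 0.3},
  {"xyz": [0,0,0],"twist": [0,0,0],"jaw": 0},
  {"xyz": [0,0,0],"twist": [0,0,0],"jaw": 0},
  {"xyz": [0,0,0],"twist": [0,0,0],"jaw": 0},
  {"xyz": [0,0,0],"twist": [0,0,0],"jaw": 0},
  {"xyz": [0,0,0],"twist": [0,0,0],"jaw": 0},
])

```text
time_s: 19.77
tool_pos: [0.5594, -0.0812, 0.299]
tool_rot: [180.0, -0.0, 96.2]
force: [0.7, -0.1, 0.3]
grip_width: 0.0709
grasp_force: 0.0
```

servo_tool([
  {"xyz": [0,0,-1],"twist": [0,0,0],"jaw": 0},
  {"xyz": [0,0,-4],"twist": [0,0,0],"jaw": 0},
  {"xyz": [0,0,-8],"twist": [0,0,0],"jaw": 0},
  {"xyz": [0,0,-12],"twist": [0,0,0],"jaw": 0},
  {"xyz": [0,0,-16],"twist": [0,0,0],"jaw": 0},
  {"xyz": [0,0,-18],"twist": [0,0,0],"jaw": 0},
  {"xyz": [0,0,-18],"twist": [0,0,0],"jaw": 0},
])

```text
time_s: 20.35
tool_pos: [0.56, -0.0821, 0.4857]
tool_rot: [179.4, 0.0, 96.2]
force: [-0.3, -0.5, 1.0]
grip_width: 0.0869
grasp_force: 0.0
```

```bash
python3 - <<'E'
from h import *
c=cam("scene");cv2.imwrite("pics/m5.png",cv2.resize(c["img"][80:320,150:470][:,:,::-1],(640,480)))
o=env.get_obs();print(o["tool_pos"],o["force"],o["grip_width"])
E
```

```text
[ 0.55966659 -0.08175743  0.48256149] [-0.99463144 -0.15994463 -0.75758305] 0.08708393241752295
```

View pics/m5.png

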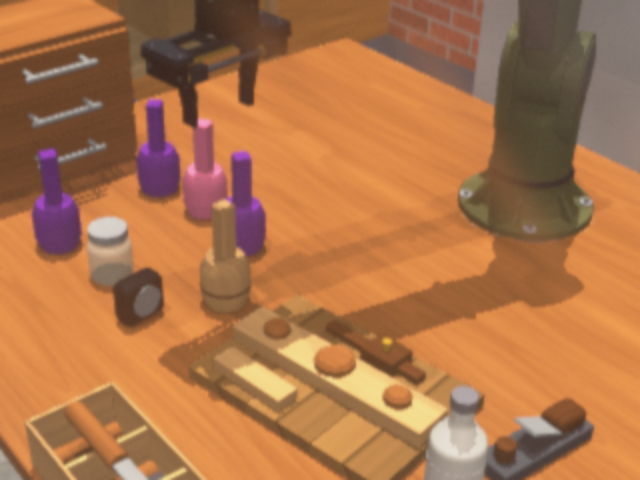

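The mallet stands upright at (226,265) on the bench, off the panel. The pegs are home and the bystanders are where they were.

```bash
python3 -c "
from h import *
print(env.sign_off())"
```

```text
the job is handed in; nothing more can be done
None
```

I drove both proud pegs home in turns and bedded them at about 20 N each, small-headed first. The mallet stands upright on the bench off the panel, and the job is handed in; the hand-in returned no verdict.

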